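# Take the combination padlock off a donated tool chest

## Robot

A 6-joint arm with a two-finger parallel gripper is mounted at the origin on the work surface. World frame = base frame: x ahead of the robot, y to its left, z up, the work surface at z = 0. Lengths are in mm, angles in rad, forces in N, time in s.
With the tool pointing down it reaches from about 400 to 925 mm from the base axis. Payload 12.5 kg.
Tool frame: the origin (TCP) lies midway between the tips of the shut fingers; the grasp point (between the pads) lies 19 mm behind it; z points along the fingers, y is the direction in which the jaws open and shut (so a half turn about z gives the same grasp; the last joint's range is limited). The gripper opens to 95 mm and grips with 3 to 60 N. Pads are 20 mm wide; open, the fingers measure 119 mm over their backs; the gripper's body (75 mm by 180 mm) begins 59 mm behind the grasp point.
Start: joints at [1.093, 0.491, 1.559, -0, 1.092, -0.106], TCP at [227.043, 582.321, 214.661] pointing down, gripper open.
Joint ranges: [-3.1, 3.1], [-0.84, 2.19], [0.05, 2.79], [-1.13, 4.28], [0.06, 2.93], [-2.69, 2.69]. Speed limits (rad/s): [2.22, 2.22, 2.79, 3.14, 3.14, 3.14].

## Interface

Orientations are given as [roll, pitch, yaw] about the fixed x, y, z axes, in that order (R = Rz(yaw) Ry(pitch) Rx(roll)).
In Python, from cell import env gives the robot as it stands.
- The arm moves only by the tool servo_tool, never from a script. Its argument "plan" is a list of rows, each a list of 7 numbers: the shift along the tool's x, y, z in m, then the turn, a rotation vector about the tool's x, y, z in degrees, then the opening in per cent of the stroke, from 0 (shut) to 100 (fully open). In form: [[dx, dy, dz, wx, wy, wz, jaw], ...]. A call has 1 to 8 rows; each row shifts and turns the pose as measured when the row begins, along the tool's axes as they then stand; what a row does not reach is not made up. A row lasts 1/12 s, in which the tool goes at most 41.7 mm and 7.16 degrees, less where a joint would pass 70% of its speed; a pose out of reach is approached as far as the arm can. A call is refused whole if a number of a shift passes 0.0417 or a number of a turn 7.16, either way. A call with a gripper value outside its range is refused whole. The fingers move at their own pace and stop on an object; the grip force is fixed at half the most. Time passes only in rows, so rows that do not move let the fingers close. It gives the time, the measured TCP pose, the force and the opening at its end, in the units of the state.
- env.state(): the state, without advancing time (a new reading comes with each control period).
- env.read_camera(name): name is "side" or "top"; returns a dict with "img" (480x640x3 uint8, blue, green, red), "intrinsics" (3x3 intrinsics, pixels), "R" (3x3) and "t" (3): a world point X has camera coordinates R X + t. Camera axes: x right, y down, z forward; pixel columns grow to the right and rows downward; lengths in mm; the calibration is good to about 2 mm. A picture is of the moment at which its call begins. There is no depth.
- env.job_done(): hands the job in, once; it reports no verdict.
The state is a dict: "t": time; "joints": joint angles; "qvel": joint speeds; "tau": joint torques, N m; "eef_pos": TCP position; "tcp_rot": TCP orientation; "ft_force": force on the tool from outside, world axes, zero at the start; "moment": the same for the moment, N m; "opening": opening from 0.0 (shut) to 1.0 (fully open).
Only numpy, scipy, OpenCV 4.12 (cv2) and the standard library are available. Lean on these libraries where they do the work, as an engineer would, in place of code of your own. Each camera call takes 0.05 s, during which the arm holds its last target. There are 200 camera calls.

## Task

Unlock the padlock on the donated tool chest: turn its dial, which clicks at every notch, until the red line on it points at the red index on the lock body, pull the body back so that the shackle slides fully open, and unhook the shackle from the staple. Finish while holding the opened lock in the gripper to show it: dial up, roughly level, still and about 10 cm clear above the lid. Leave the things on the chest standing as they are.

Things in the scene. Friction and masses are not known exactly. Their poses are not given: they have to be found in the camera images.
- chest: Blue painted steel tool chest, fixed, 260 (x) x 420 (y) x 115 mm high; origin at the centre of its underside on the table, z up. Its flat lid is two leaves that meet along the chest's y axis. A steel hasp strap lies flush in the lid (under 1.5 mm proud, no obstacle).
- lid_top (a point): Centre of the flat top of the chest's lid; the padlock lies on this plane.
- staple (a point): Middle of the staple's opening, 14 mm above the lid. The staple is a fixed upright steel arch of 6 mm round bar on the lid, in the chest's x-z plane: posts at -12.5 and +12.5 mm along chest x, 19 mm clear between, top 29 mm above the lid. The shackle's short leg runs through it along the chest's y axis.
- lock: Loose aluminium padlock, 64 (x) x 54 (y) x 24 mm, 0.4 to 0.6 kg in all, lying dial up on the lid. Origin: centre of its underside; x along the legs towards the bow (about chest +y), z up. Dial axis at x = -4 mm, y = 0; red arrow index on the top face at x = 20 to 31 mm. Front face at x = 32 mm. To pull or lift it, grip its flat sides (54 mm apart).
- dial (a joint): Dial angle relative to the lock body, rad, + counter-clockwise seen from above, endless either way. Clicks into a notch every 0.524 rad (about 0.065 N m to leave one) and springs into the nearest when let go. The lock frees only at 0 (or whole turns, 6.283), red line on the index, within 0.1. The body yaws some 5 degrees with the dial until the shackle meets the staple: judge by this angle.
- dial_grip (a point): Point on the dial's axis, 34 mm above the lid, at mid height of the ribbed black knob: 36 mm diameter, from 27 to 41.5 mm above the lid; below it a black flange of 44 mm diameter with white ticks, from 24 to 27 mm above the lid.
- dial_mark (a point): Outer end of the red line on the knob's top face, 18 mm from the dial's axis.
- shackle (a joint): How far the shackle has slid out of the lock body, m: 0 locked, 0.020 fully open. It has no spring: about 4 N of friction, it stays where it is left. Up to 1 mm of play when locked.
- shackle_bow (a point): Middle of the shackle's bow, on the bar's axis: at lock x = 70 mm when locked. The shackle is a U of 8 mm bar, legs at lock y = -17 (long) and +17 mm (short), axis 12 mm above the lid. One staple post stands inside the U. Pulling the body along its -x first brings the bow against that post (10 to 20 mm of slack), then draws the shackle out of the body.
- shackle_tip (a point): End of the short leg (lock y = +17 mm), on its axis: locked, 4 mm inside the body, at lock x = 28 mm. The long leg always stays in the body. Fully open, a 16 mm gap lies between this tip and the body's front face: move the body along its +x until the staple bar stands in the gap, and the lock lifts straight up.
- mug: Terracotta-coloured mug, 76 mm diameter, 85 mm high, standing on the lid; origin at the centre of its underside. Leave alone.
- birdhouse: Small white ornamental birdhouse with a red roof, 66 x 66 x 75 mm high, standing on the lid; origin at the centre of its underside. Leave alone.
- tape: Yellow tape measure, 70 x 36 x 62 mm, standing on the lid; origin at the centre of its underside. Leave alone.
Mind the look-alikes: they are no part of the job. Of the things shaped like the lock, the aluminium one is meant.

How it is judged (in metres and radians):
On the way:
1. the shackle is pulled open (value of joint shackle above 0.015 m), for 0.1 s.
At the end, for the whole second after the job is handed in: The gripper holds the lock (finger force above 1 N) at rest, its underside more than 60 mm above the lid, its dial up within 0.35 rad of vertical, the shackle still open by more than 13 mm, and the lock touches neither the chest nor any other object (z of lock in the frame of chest above 0.175 m and angle between lock's own z axis and vertical below 0.35 rad and value of joint shackle above 0.013 m and contact force between the fingers and lock above 1 N and contact force between lock and chest below 0.1 N and linear speed of lock below 0.05 m/s and contact force between lock and mug below 0.1 N and contact force between lock and birdhouse below 0.1 N and contact force between lock and tape below 0.1 N); the arm keeps its last pose, push and grip.
It fails at once if the mug is knocked over or shifted by more than 25 mm (distance of mug from where it was at the start of the episode above 0.025 m or angle between mug's own z axis and vertical above 0.35 rad).
It fails at once if the birdhouse is knocked over or shifted by more than 25 mm (distance of birdhouse from where it was at the start of the episode above 0.025 m or angle between birdhouse's own z axis and vertical above 0.35 rad).
It fails at once if the tape measure is knocked over or shifted by more than 25 mm (distance of tape from where it was at the start of the episode above 0.025 m or angle between tape's own z axis and vertical above 0.35 rad).
It also fails if it takes over 51 s, if anything falls off the work surface, if the arm or the gripper's body presses on something with over 40 N, if the wrist force passes 120 N, or if a joint passes its speed limit or range.

## Working session

There is one attempt and no reset: what is moved stays moved. The work goes in short steps, Python scripts to look and compute and a tool call to move; the robot and the scene stay as the last step left them, time stands still between calls to the robot, and variables do not carry over. Pictures are saved under pics/ and viewed, about 8 in all and at most 12, crops included, and the job is handed in when it is done.

Besides the shell and the picture viewer there is one more tool, called after "Emit:" by a JSON object that holds its "fn" and its "kwargs". servo_tool: Moves the arm, as the interface text tells. Its arguments: {"type":"object","properties":{"plan":{"type":"array","items":{"type":"array","items":{"type":"number"}}}},"required":["plan"]}

```bash
mkdir -p pics; ls; cat > h.py <<'E'
import numpy as np, cv2
from cell import env
def snap(cam,name,crop=None,scale=1):
    c=env.read_camera(cam); im=c["img"]
    np.savez(f"pics/{cam}.npz",K=c["intrinsics"],R=c["R"],t=c["t"],img=im)
    if crop: x0,y0,x1,y1=crop; im=im[y0:y1,x0:x1]
    cv2.imwrite(f"pics/{name}.png",cv2.resize(im,None,fx=scale,fy=scale,interpolation=cv2.INTER_CUBIC)); return c
def ray(c,u,v,z):
    K,R,t=np.array(c["K"] if "K" in c else c["intrinsics"]),np.array(c["R"]),np.array(c["t"])
    o=-R.T@t; d=R.T@np.linalg.solve(K,[u,v,1.]); return o+d*(z-o[2])/d[2]
def proj(c,X):
    K=np.array(c["K"] if "K" in c else c["intrinsics"]); p=K@(np.array(c["R"])@np.array(X)+np.array(c["t"])); return p[:2]/p[2]
def load(cam): return np.load(f"pics/{cam}.npz")
E
python3 - <<'E'
from h import *
for n in("top","side"):
    c=snap(n,n+"0"); print(n,-np.array(c["R"]).T@np.array(c["t"]),np.array(c["R"]).round(2).tolist(),c["intrinsics"][0])
print(env.state())
a=cv2.imread("pics/top0.png")
E
```

```text
pics
top [ 162.23866799  -72.73567629 1684.27194214] [[-0.07, -1.0, 0.0], [-0.98, 0.06, -0.2], [0.2, -0.01, -0.98]] [602.5794861    0.         315.89880641]
side [ 479.36507588 -863.65163614  999.67730591] [[1.0, -0.02, 0.01], [-0.01, -0.76, -0.65], [0.02, 0.65, -0.76]] [547.68919878   0.         316.26511968]
{'t': 0.1, 'joints': array([ 1.09340581e+00,  4.91445886e-01,  1.55941328e+00,  2.95296224e-05,
        1.09170784e+00, -1.05578200e-01]), 'qvel': array([ 0.00125234, -0.0017449 , -0.0002354 , -0.00042831,  0.00109413,
       -0.00176545]), 'tau': array([ 2.94363839e-03, -6.13631630e+01, -2.58612370e+01,  6.93906751e-02,
        4.69773996e-02, -3.96909172e-05]), 'eef_pos': array([226.91878742, 582.10494484, 214.14482855]), 'tcp_rot': array([-3.14062648e+00, -1.28726030e-04,  2.76976665e+00]), 'ft_force': array([ 0.26703305, -0.08273036, -0.17857441]), 'moment': array([ 0.01198773,  0.0672433 , -0.02175357]), 'opening': 1.0031824645021807}
```

View pics/top0.png

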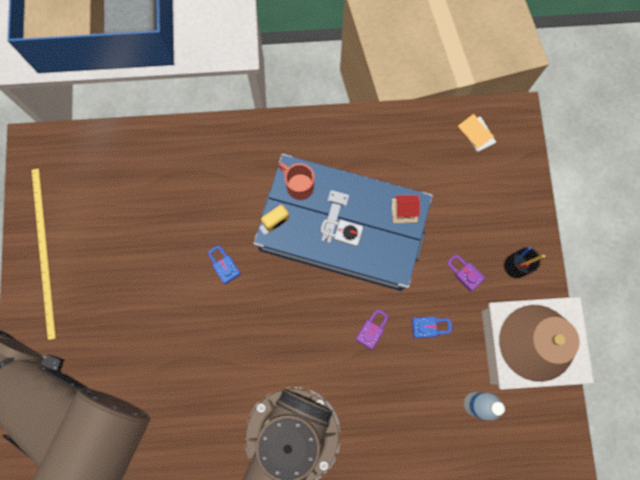

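View pics/side0.png

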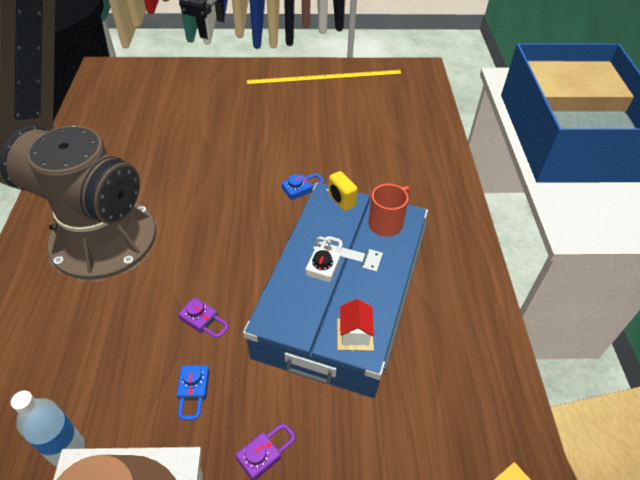

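The aluminium lock on the chest is at top (349,232) and side (322,260). The look-alikes are blue at top (224,264) and (432,327), and purple at top (372,330) and (466,272). I'll check the choice in a close crop.

```bash
python3 - <<'E'
from h import *
t=load("top")["img"][170:270,300:400]; s=load("side")["img"][215:315,280:380]
# sized 400x... x4 each
im=np.hstack([cv2.resize(x,(400,400),interpolation=cv2.INTER_CUBIC) for x in (t,s)])
t2=load("top")["img"][145:295,245:445]
cv2.imwrite("pics/crop1.png",im)
E
```

```text
(no output)
```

View pics/crop1.png

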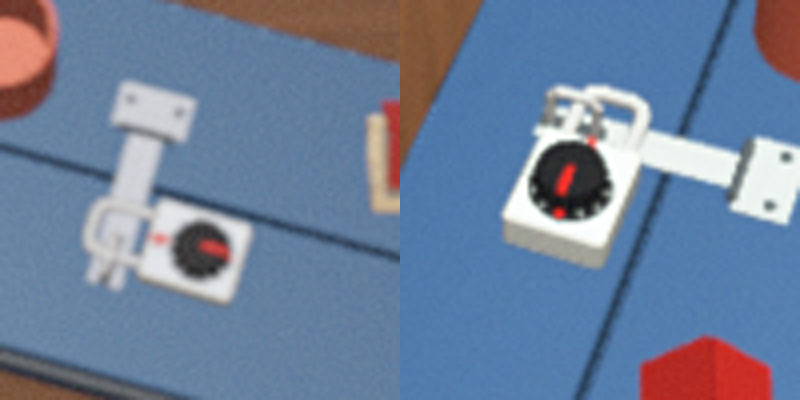

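```bash
python3 - <<'E'
from h import *
T=load("top");S=load("side")
tp=lambda x,y:(300+x/4-.375,170+y/4-.375)
sp=lambda x,y:(280+(x-400)/4-.375,215+y/4-.375)
def show(n,c,p,z): print(n,ray(c,*p,z)[:2].round(1))
show("knobT",T,tp(202,249),115+41.5); show("knobS",S,sp(570,173),115+41.5)
show("indexT",T,tp(160,239),139); show("indexS",S,sp(592,143),139)
show("markT",T,tp(230,250),156.5); show("flT",T,tp(230,250),142);show("markS",S,sp(562,195),156.5);show("flS",S,sp(558,213),142)
for p in [(158,195),(252,230),(237,305),(138,278)]: show("cornT",T,tp(*p),139)
for p in [(640,150),(602,246),(502,212)]: show("cornS",S,sp(*p),139)
for p in [(283,156),(432,196),(404,287),(256,245)]: show("lidT",T,p,115)
for p in [(250,331),(382,371),(426,213)]: show("lidS",S,p,115)
for n,p in dict(mug=(300,185),bird=(406,208),tape=(275,217)).items(): show(n,T,p,150)
E
```

```text
knobT [ 512.8 -186.1]
knobS [ 516.  -189.8]
indexT [ 525.3 -160.4]
indexS [ 528.5 -156.4]
markT [ 510.9 -204.3]
flT [ 514.2 -205.5]
markS [ 511.7 -203.5]
flS [ 510.  -203.4]
cornT [ 555.2 -161.2]
cornT [ 527.4 -221.3]
cornT [ 477.7 -207.4]
cornT [ 500. -144.]
cornS [ 552.7 -161.2]
cornS [ 531.2 -221.7]
cornS [ 482.4 -200.2]
lidT [747.6 -21.8]
lidT [ 607.2 -418.2]
lidT [ 365.  -318.8]
lidT [502.9  63.5]
lidS [ 379.2 -328.9]
lidS [ 616.6 -413.1]
lidS [752.8 -31. ]
mug [650.5 -63.6]
bird [ 569.  -338.6]
tape [567.2   7.2]
```

The crops confirm the silver lock with black dial. The red line points roughly opposite the index (dial about ±180°), the lock yaw is about 68°, and the knob is near (514,-188). I'll start the transit at z 214.

Emit:
{"fn": "servo_tool", "kwargs": {"plan": [[-0.027,-0.03,0,0,0,0,55],[-0.027,-0.03,0,0,0,0,55],[-0.027,-0.03,0,0,0,0,55],[-0.027,-0.03,0,0,0,0,55],[-0.027,-0.03,0,0,0,0,55],[-0.027,-0.03,0,0,0,0,55],[-0.027,-0.03,0,0,0,0,55],[-0.027,-0.03,0,0,0,0,55]]}}

```text
t: 0.77
eef_pos: [340.5, 274.5, 210.7]
tcp_rot: [-3.138, -0.002, 2.78]
ft_force: [1.2, 0.4, 0.5]
opening: 0.562
```

Emit:
{"fn": "servo_tool", "kwargs": {"plan": [[-0.027,-0.03,0,0,0,0,55],[-0.027,-0.03,0,0,0,0,55],[-0.027,-0.03,0,0,0,0,55],[-0.027,-0.03,0,0,0,0,55],[-0.027,-0.03,0,0,0,0,55],[-0.027,-0.03,0,0,0,0,55],[-0.027,-0.03,0,0,0,0,55],[0,0,0,0,0,0,55]]}}

```text
t: 1.43
eef_pos: [444.6, -4.2, 211.2]
tcp_rot: [-3.138, -0.0, 2.777]
ft_force: [-0.8, 0.4, -0.3]
opening: 0.549
```

```bash
cat >> h.py <<'E'
from scipy.spatial.transform import Rotation as Ro
def rel(target,z=None):
    s=env.state(); R=Ro.from_euler("xyz",s["tcp_rot"]); p=s["eef_pos"]
    d=R.inv().apply(np.array(target)-p); print("t",round(s["t"],2),"pos",p.round(1),"rpy",np.degrees(s["tcp_rot"]).round(1),"open",round(s["opening"],3),"F",s["ft_force"].round(1),"j6",np.degrees(s["joints"][5]).round(),"-> tool shift mm",d.round(1)); return d
E
python3 -c "
from h import *
rel([514.5,-188,214])"
```

```text
t 1.43 pos [444.6  -4.2 211.2] rpy [-179.8   -0.   159.1] open 0.549 F [-0.8  0.4 -0.3] j6 -78.0 -> tool shift mm [-130.9 -146.7   -2.3]
```

Emit:
{"fn": "servo_tool", "kwargs": {"plan": [[-0.026,-0.029,0,0,0,0,55],[-0.026,-0.029,0,0,0,0,55],[-0.026,-0.029,0,0,0,0,55],[-0.026,-0.029,0.01,0,0,0,55],[-0.024,-0.027,0.01,0,0,0,55],[0,0,0.01,0,0,0,55],[0,0,0,0,0,0,55]]}}

```text
t: 2.02
eef_pos: [513.3, -191.5, 179.1]
tcp_rot: [-3.138, -0.001, 2.773]
ft_force: [-0.1, 0.1, -0.9]
opening: 0.549
```

```bash
python3 - <<'E'
from h import *
rel([514.5,-188,176])
c=snap("side","s1",(260,180,400,300),5)
p=env.state()["eef_pos"]; print(proj(c,p), (proj(c,p)-[260,180])*5)
E
```

```text
t 2.02 pos [ 513.3 -191.5  179.1] rpy [-1.798e+02 -1.000e-01  1.589e+02] open 0.549 F [-0.1  0.1 -0.9] j6 -96.0 -> tool shift mm [0.1 3.7 3.1]
[321.20356129 250.91553878] [306.01780644 354.5776939 ]
```

View pics/s1.png

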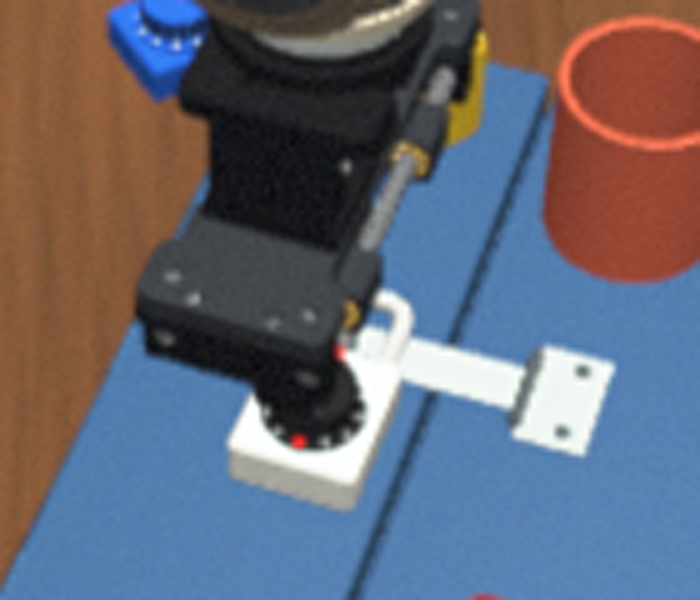

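The open fingers are right above the knob, with the red flange mark at crop (300,440) and the index at crop (340,352). I'll descend and close.

Emit:
{"fn": "servo_tool", "kwargs": {"plan": [[0,0.003,0.01,0,0,0,55],[0,0,0.01,0,0,0,55],[0,0,0.009,0,0,0,55],[0,0,0.005,0,0,0,55],[0,0,0,0,0,0,30],[0,0,0,0,0,0,30],[0,0,0,0,0,0,30],[0,0,0,0,0,0,30]]}}

```text
t: 2.73
eef_pos: [514.3, -183.2, 144.3]
tcp_rot: [-3.138, 0.0, 2.779]
ft_force: [-0.6, -0.8, -3.4]
opening: 0.37
```

Gripped at an opening of 0.37 (35 mm, against a 36 mm knob). I'll turn clockwise, which is +wz in the tool frame.

Emit:
{"fn": "servo_tool", "kwargs": {"plan": [[0,0,0,0,0,7,30],[0,0,0,0,0,7,30],[0,0,0,0,0,7,30],[0,0,0,0,0,7,30],[0,0,0,0,0,7,30],[0,0,0,0,0,7,30],[0,0,0,0,0,7,30],[0,0,0,0,0,7,30]]}}

```text
t: 3.4
eef_pos: [512.6, -181.8, 144.4]
tcp_rot: [-3.137, 0.0, 1.781]
ft_force: [0.5, -0.3, -3.4]
opening: 0.372
```

Emit:
{"fn": "servo_tool", "kwargs": {"plan": [[0,0,0,0,0,7,30],[0,0,0,0,0,7,30],[0,0,0,0,0,7,30],[0,0,0,0,0,7,30],[0,0,0,0,0,7,30],[0,0,0,0,0,7,30],[0,0,0,0,0,7,30],[0,0,0,0,0,0,30]]}}

```text
t: 4.07
eef_pos: [511.5, -181.0, 144.7]
tcp_rot: [-3.136, 0.004, 0.9]
ft_force: [-0.4, 0.9, -3.1]
opening: 0.371
```

```bash
python3 - <<'E'
from h import *
rel([514.5,-185,144.5]);print(env.state()["moment"])
c=snap("side","s2",(280,210,360,290),6)
E
```

```text
t 4.07 pos [ 511.5 -181.   144.7] rpy [-179.7    0.2   51.6] open 0.371 F [-0.4  0.9 -3.1] j6 12.0 -> tool shift mm [-1.3  4.9  0.2]
[-0.00336156  0.22766551  0.08396688]
```

View pics/s2.png

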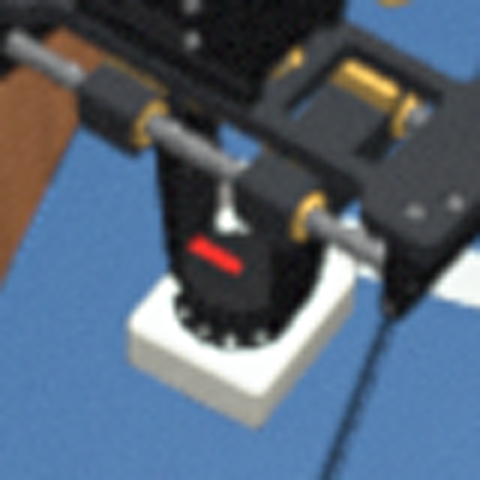

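```bash
python3 - <<'E'
from h import *
S=load("side");q=lambda x,y,z:ray(S,280+x/6-.42,210+y/6-.42,z)[:2]
an=lambda a,b:np.degrees(np.arctan2(*(b-a)[::-1])).round(1)
print("line",q(240,268,156.5),q(192,243,156.5),an(q(240,268,156.5),q(192,243,156.5)))
print("body front edge",an(q(255,393,139),q(130,325,139)),"side edge",an(q(255,393,139),q(352,268,139)))
print("tcp proj",(proj(S,[511.5,-181,156.5])-[280,210])*6)
E
```

```text
line [ 511.24172761 -180.55337482] [ 495.55067085 -169.71883045] 145.4
body front edge 145.0 side edge 56.8
tcp proj [238.29492905 266.52581806]
```

The red line is now at world 145° and the body at about 56°, so the dial is at about +90°. That's three notches left, clockwise.

Emit:
{"fn": "servo_tool", "kwargs": {"plan": [[0,0,0,0,0,7,30],[0,0,0,0,0,7,30],[0,0,0,0,0,7,30],[0,0,0,0,0,7,30],[0,0,0,0,0,7,30],[0,0,0,0,0,7,30],[0,0,0,0,0,7,30],[0,0,0,0,0,7,30]]}}

```text
t: 4.78
eef_pos: [510.5, -180.6, 144.8]
tcp_rot: [-3.141, 0.008, -0.069]
ft_force: [0.5, 0.6, -3.7]
opening: 0.368
```

Emit:
{"fn": "servo_tool", "kwargs": {"plan": [[0,0,0,0,0,7,30],[0,0,0,0,0,7,30],[0,0,0,0,0,7,30],[0,0,0,0,0,7,30],[0,0,0,0,0,5,30],[0,0,0,0,0,0,30]]}}

```text
t: 5.28
eef_pos: [509.7, -180.4, 144.6]
tcp_rot: [3.137, 0.009, -0.651]
ft_force: [-0.4, -0.4, -4.0]
opening: 0.372
```

Emit:
{"fn": "servo_tool", "kwargs": {"plan": [[0,0,0,0,0,0,60],[0,0,0,0,0,0,60],[0,0,-0.01,0,0,0,60],[0,0,-0.03,0,0,0,80],[0,0,-0.03,0,0,0,100],[0,0,-0.03,0,0,0,100],[0,0,0,0,0,0,100]]}}

```text
t: 5.87
eef_pos: [510.9, -180.7, 251.9]
tcp_rot: [3.138, 0.008, -0.624]
ft_force: [-0.0, 0.9, 0.2]
opening: 0.809
```

```bash
python3 - <<'E'
from h import *
rel([511,-180,144.5]);print(env.state()["moment"])
c=snap("side","s3",(280,205,360,285),7)
E
```

```text
t 5.87 pos [ 510.9 -180.7  251.9] rpy [179.8   0.5 -35.8] open 0.809 F [-0.   0.9  0.2] j6 99.0 -> tool shift mm [  0.6  -1.  107.3]
[-0.00927647  0.15299491  0.02062885]
```

View pics/s3.png

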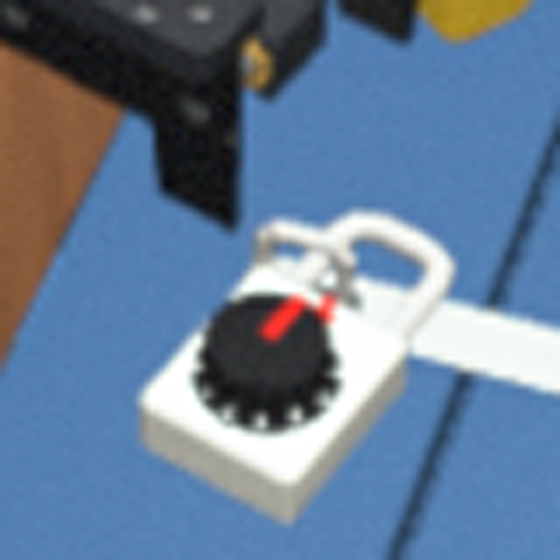

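```bash
python3 - <<'E'
from h import *
S=load("side");q=lambda x,y,z:ray(S,280+x/7-.43,205+y/7-.43,z)[:2]
an=lambda a,b:np.degrees(np.arctan2(*(b-a)[::-1])).round(1)
k=q(267,336,156.5);m=q(302,301,156.5);print("line",k,m,an(k,m))
print("index",q(330,308,139),an(k,q(330,308,139)))
A,B,C=q(142,403,139),q(290,480,139),q(405,347,139)
print(A,B,C,"rear edge",an(B,A),"side",an(B,C), np.linalg.norm(A-B),np.linalg.norm(B-C))
print("centre",(A+C)/2)
E
```

```text
line [ 507.63663883 -176.23471217] [ 517.93307684 -163.41912551] 51.2
index [ 526.82399726 -151.61251575] 52.1
[ 472.01489246 -186.28346571] [ 513.52985772 -214.17066142] [ 548.03661033 -166.44207482] rear edge 146.1 side 54.1 50.011878834303815 58.895958725329514
centre [ 510.0257514  -176.36277027]
```

The red line is at 51°, the index at 52° and the body at about 55°, so the dial is at 0. I'll turn the gripper to the body's sides.

Emit:
{"fn": "servo_tool", "kwargs": {"plan": [[0,0,0.01,0,0,-7,100],[0,0,0.01,0,0,-7,100],[0,0,0.01,0,0,-7,100],[0,0,0.01,0,0,-7,100],[0,0,0.01,0,0,-7,100],[0,0,0,0,0,-7,100],[0,0,0,0,0,-7,100],[0,0,0,0,0,-7,100]]}}

```text
t: 6.58
eef_pos: [508.3, -179.5, 197.3]
tcp_rot: [-3.135, 0.009, 0.378]
ft_force: [-0.7, 0.4, 0.2]
opening: 0.999
```

Emit:
{"fn": "servo_tool", "kwargs": {"plan": [[0,0,0,0,0,-7,90],[0,0,0,0,0,-7,90],[0,0,0,0,0,-7,90],[0,0,0,0,0,-7,90],[0,0,0,0,0,-5,90],[0,0,0,0,0,0,90]]}}

```text
t: 7.08
eef_pos: [506.6, -178.6, 194.8]
tcp_rot: [-3.126, 0.004, 0.98]
ft_force: [-1.0, 0.8, 0.2]
opening: 0.9
```

```bash
python3 -c "
from h import *
rel([510.5,-180,120])"
```

```text
t 7.08 pos [ 506.6 -178.6  194.8] rpy [-179.1    0.3   56.2] open 0.9 F [-1.   0.8  0.2] j6 8.0 -> tool shift mm [ 1.4  5.2 74.8]
```

Emit:
{"fn": "servo_tool", "kwargs": {"plan": [[0.001,0.005,0.015,-0.8,0,0,90],[0,0,0.015,0,0,0,90],[0,0,0.015,0,0,0,90],[0,0,0.013,0,0,0,90],[0,0,0.01,0,0,0,90],[0,0,0.004,0,0,0,90],[0,0,0,0,0,0,90]]}}

```text
t: 7.67
eef_pos: [510.4, -180.5, 119.2]
tcp_rot: [-3.141, 0.004, 0.968]
ft_force: [0.1, 0.1, -0.4]
opening: 0.901
```

```bash
python3 -c "
from h import *
rel([510.5,-180,119])"
```

```text
t 7.67 pos [ 510.4 -180.5  119.2] rpy [-180.     0.3   55.5] open 0.901 F [ 0.1  0.1 -0.4] j6 8.0 -> tool shift mm [ 0.4 -0.2  0.2]
```

No contact on the way down. Now close, straighten by about 12°, then pull along tool −x.

Emit:
{"fn": "servo_tool", "kwargs": {"plan": [[0,0,0,0,0,0,40],[0,0,0,0,0,0,40],[0,0,0,0,0,0,40],[0,0,0,0,0,0,40],[0,0,0,0,0,-4,40],[0,0,0,0,0,-4,40],[0,0,0,0,0,-4,40],[0,0,0,0,0,0,40]]}}

```text
t: 8.33
eef_pos: [510.7, -180.5, 121.8]
tcp_rot: [3.141, 0.004, 1.183]
ft_force: [-0.1, 0.9, -4.3]
opening: 0.569
```

Emit:
{"fn": "servo_tool", "kwargs": {"plan": [[-0.005,0,0,0,0,0,40],[-0.005,0,0,0,0,0,40],[-0.005,0,0,0,0,0,40],[0,0,0,0,0,0,40]]}}

```text
t: 8.67
eef_pos: [504.2, -195.2, 121.8]
tcp_rot: [-3.141, 0.004, 1.177]
ft_force: [1.2, 1.9, -3.3]
opening: 0.569
```

```bash
python3 -c "
from h import *
rel([510.5,-180,119])"
```

```text
t 8.67 pos [ 504.2 -195.2  121.8] rpy [-180.     0.2   67.4] open 0.569 F [ 1.2  1.9 -3.3] j6 -5.0 -> tool shift mm [16.5  0.   2.7]
```

Emit:
{"fn": "servo_tool", "kwargs": {"plan": [[-0.004,0,0,0,0,0,40],[-0.004,0,0,0,0,0,40],[-0.004,0,0,0,0,0,40],[0,0,0,0,0,0,40]]}}

```text
t: 9.0
eef_pos: [498.9, -206.9, 121.7]
tcp_rot: [-3.141, 0.002, 1.174]
ft_force: [1.0, 1.9, -3.7]
opening: 0.566
```

Emit:
{"fn": "servo_tool", "kwargs": {"plan": [[-0.004,0,0,0,0,0,40],[-0.004,0,0,0,0,0,40],[0,0,0,0,0,0,40]]}}

```text
t: 9.25
eef_pos: [496.2, -212.8, 121.5]
tcp_rot: [-3.14, -0.002, 1.171]
ft_force: [4.6, 7.4, -5.0]
opening: 0.565
```

Emit:
{"fn": "servo_tool", "kwargs": {"plan": [[-0.003,0,0,0,0,0,40],[-0.003,0,0,0,0,0,40],[0,0,0,0,0,0,40]]}}

```text
t: 9.5
eef_pos: [495.7, -214.3, 121.5]
tcp_rot: [-3.141, -0.01, 1.168]
ft_force: [0.8, 1.7, -4.0]
opening: 0.561
```

```bash
python3 -c "
from h import *
rel([510.5,-180,119])"
```

```text
t 9.5 pos [ 495.7 -214.3  121.5] rpy [-179.9   -0.6   66.9] open 0.561 F [ 0.8  1.7 -4. ] j6 -8.0 -> tool shift mm [37.3  0.2  2.9]
```

Emit:
{"fn": "servo_tool", "kwargs": {"plan": [[-0.005,0,0,0,0,0,40],[-0.005,0,0,0,0,0,40],[0,0,0,0,0,0,40]]}}

```text
t: 9.75
eef_pos: [493.7, -218.9, 121.7]
tcp_rot: [-3.141, -0.018, 1.167]
ft_force: [-1.0, -0.2, -3.0]
opening: 0.569
```

```bash
python3 - <<'E'
from h import *
rel([510.5,-180,119])
snap("side","s4"); snap("top","t4")
t=load("top")["img"][185:255,310:380]; s=load("side")["img"][215:285,280:350]
cv2.imwrite("pics/c4.png",np.hstack([cv2.resize(x,(400,400),interpolation=cv2.INTER_CUBIC) for x in (t,s)]))
E
```

```text
t 9.75 pos [ 493.7 -218.9  121.7] rpy [-180.    -1.    66.8] open 0.569 F [-1.  -0.2 -3. ] j6 -9.0 -> tool shift mm [42.3  0.2  3.4]
```

View pics/c4.png

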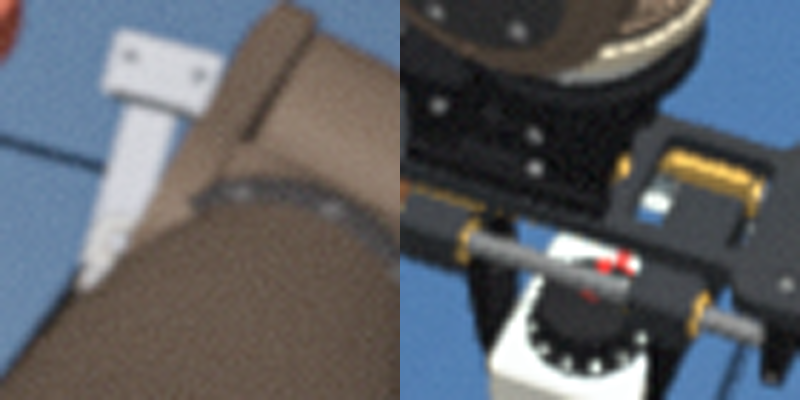

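```bash
python3 - <<'E'
from h import *
S=load("side");q=lambda x,y,z:ray(S,280+(x-400)*.175-.4,215+y*.175-.4,z)[:2]
p=env.state()["eef_pos"][:2]; u=np.array([np.cos(1.167),np.sin(1.167)]);v=np.array([-u[1],u[0]])
for n,a in dict(index=(626,262,141),line=(604,267,158.5),tick=(590,292,158),rearL=(492,360,141),frontL=(555,235,141)).items():
    w=q(*a)-p; print(n,q(*a).round(1),"along",(w@u).round(1),"left",(w@v).round(1))
E
```

```text
index [ 510.6 -183.9] along 38.9 left -1.7
line [ 502.4 -199.9] along 21.0 left -0.5
tick [ 497.4 -210.3] along 9.5 left 0.0
rearL [ 463.9 -226. ] along -18.2 left 24.6
frontL [ 485.9 -171.6] along 40.5 left 25.8
```

The gripper hides the shackle, and the lock seems to have slipped about 5 mm forward in the jaws, which could mean it is at the end stop. I'll release, lift and check, then regrip.

Emit:
{"fn": "servo_tool", "kwargs": {"plan": [[0,0,0,0,0,0,90],[0,0,0,0,0,0,90],[0,0,0,0,0,0,90],[0,0,-0.02,0,1,0,90],[0,0,-0.03,0,0,0,90],[0,0,-0.03,0,0,0,90],[0,0,-0.03,0,0,0,90],[0,0,0,0,0,0,90]]}}

```text
t: 10.52
eef_pos: [491.7, -225.6, 236.8]
tcp_rot: [3.141, -0.032, 1.166]
ft_force: [0.2, -0.2, 1.3]
opening: 0.899
```

```bash
python3 - <<'E'
from h import *
rel([494,-218,120])
snap("side","s5",(280,205,360,285),7)
E
```

```text
t 10.52 pos [ 491.7 -225.6  236.8] rpy [180.   -1.8  66.8] open 0.899 F [ 0.2 -0.2  1.3] j6 -10.0 -> tool shift mm [  4.1  -1.  117. ]
```

View pics/s5.png

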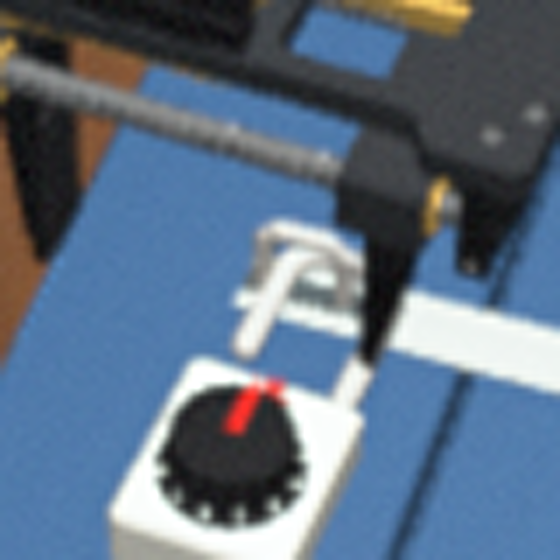

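The shackle is out: the short-leg tip is free at crop (245,350), in front of the body's front edge (205,362)–(362,422), and the line is on the index. I'll compute the lock pose, the gap and the distance to the staple.

```bash
python3 - <<'E'
from h import *
S=load("side");q=lambda x,y,z:ray(S,280+x/7-.43,205+y/7-.43,z)[:2]
an=lambda a,b:np.degrees(np.arctan2(*(b-a)[::-1])).round(1)
k=q(233,430,156.5);print("knob",k,"knob ctr ellipse",q(232,432,156.5)); FL,FR,RL=q(203,360,139),q(362,422,139),q(112,515,139)
print("front",an(FR,FL),np.linalg.norm(FR-FL),"sideL",an(RL,FL),"sz",np.linalg.norm(RL-FL))
y=np.radians(66); u=np.array([np.cos(y),np.sin(y)]);v=np.array([-u[1],u[0]])
for n,a in dict(FL=(203,360,139),FR=(362,422,139),RL=(112,515,139),tip=(243,354,127),arcL=(262,232,141),arcR=(350,262,141),postR=(350,300,119),postL=(258,290,119)).items():
    w=q(*a)-k; print(n,q(*a).round(1),"along",(w@u).round(1),"left",(w@v).round(1))
E
```

```text
knob [ 497.44012134 -209.84261179] knob ctr ellipse [ 497.15084582 -210.54202079]
front 152.9 50.52154422759139 sideL 64.8 sz 60.9440944552567
FL [ 489.6 -170.7] along 32.6 left 23.1
FR [ 534.5 -193.8] along 29.8 left -27.4
RL [ 463.6 -225.9] along -28.4 left 24.4
tip [ 501.5 -158.9] along 48.2 left 17.0
arcL [ 507.6 -123.9] along 82.6 left 25.7
arcR [ 533.2 -135.8] along 82.2 left -2.5
postR [ 534. -132.] along 86.0 left -1.8
postL [ 506.6 -127.9] along 78.6 left 25.0
```

The gap measures about 17 mm, so the shackle is fully open. The lock yaw is about 64.5°, and the body must move +42.5 mm along its x. I'll regrip on the knob axis, near (499.3,-214.2) once corrected for the camera bias.

Emit:
{"fn": "servo_tool", "kwargs": {"plan": [[0,0,0.01,0,-1.8,2,90],[0,0,0.02,0,0,0,90],[0,0,0,0,0,0,90]]}}

```text
t: 10.82
eef_pos: [490.8, -226.0, 203.8]
tcp_rot: [3.141, 0.002, 1.129]
ft_force: [-0.5, -0.2, -1.3]
opening: 0.901
```

```bash
python3 -c "
from h import *
rel([499.3,-214.2,119])"
```

```text
t 10.82 pos [ 490.8 -226.   203.8] rpy [1.799e+02 1.000e-01 6.470e+01] open 0.901 F [-0.5 -0.2 -1.3] j6 -6.0 -> tool shift mm [14.4  2.6 84.8]
```

Emit:
{"fn": "servo_tool", "kwargs": {"plan": [[0.014,0.0025,0.005,0,0,0,90],[0,0,0.017,0,0,0,90],[0,0,0.018,0,0,0,90],[0,0,0.018,0,0,0,90],[0,0,0.015,0,0,0,90],[0,0,0.008,0,0,0,90],[0,0,0,0,0,0,90]]}}

```text
t: 11.4
eef_pos: [498.6, -215.1, 119.0]
tcp_rot: [-3.139, 0.002, 1.129]
ft_force: [0.4, 0.3, -0.1]
opening: 0.901
```

```bash
python3 -c "
from h import *
rel([499.3,-214.2,119])"
```

```text
t 11.4 pos [ 498.6 -215.1  119. ] rpy [-1.799e+02  1.000e-01  6.470e+01] open 0.901 F [ 0.4  0.3 -0.1] j6 -5.0 -> tool shift mm [ 1.1  0.2 -0. ]
```

Emit:
{"fn": "servo_tool", "kwargs": {"plan": [[0,0,0,0,0,0,40],[0,0,0,0,0,0,40],[0,0,0,0,0,0,40],[0,0,0,0,0,0,40],[0,0,0,0,0,0,40]]}}

```text
t: 11.82
eef_pos: [499.2, -215.9, 121.5]
tcp_rot: [-3.141, 0.002, 1.129]
ft_force: [-1.2, 0.0, -0.4]
opening: 0.607
```

Emit:
{"fn": "servo_tool", "kwargs": {"plan": [[0.007,0,0,0,0,0,40],[0.007,0,0,0,0,0,40],[0.007,0,0,0,0,0,40],[0.007,0,0,0,0,0,40],[0.007,0,0,0,0,0,40],[0,0,0,0,0,0,40]]}}

```text
t: 12.32
eef_pos: [515.6, -180.6, 121.7]
tcp_rot: [-3.141, 0.002, 1.129]
ft_force: [-0.3, -0.7, -2.1]
opening: 0.571
```

```bash
python3 -c "
from h import *
u=np.array([np.cos(1.129),np.sin(1.129)])*42.5
rel([498.8+u[0],-214.8+u[1],121])"
```

```text
t 12.32 pos [ 515.6 -180.6  121.7] rpy [-1.80e+02  1.00e-01  6.47e+01] open 0.571 F [-0.3 -0.7 -2.1] j6 -1.0 -> tool shift mm [ 4.3 -0.6  0.7]
```

The jaws were still closing when the first row moved, so the lock may lag a few mm. I'll push on gently until the body's front face touches the staple, then back off 5 mm to centre the gap.

Emit:
{"fn": "servo_tool", "kwargs": {"plan": [[0.004,0,0,0,0,0,40],[0.003,0,0,0,0,0,40],[0,0,0,0,0,0,40]]}}

```text
t: 12.57
eef_pos: [519.3, -173.0, 121.7]
tcp_rot: [3.142, 0.002, 1.131]
ft_force: [-0.7, 0.2, -2.2]
opening: 0.572
```

Emit:
{"fn": "servo_tool", "kwargs": {"plan": [[0.003,0,0,0,0,0,40],[0,0,0,0,0,0,40]]}}

```text
t: 12.73
eef_pos: [520.1, -171.5, 121.7]
tcp_rot: [-3.142, 0.005, 1.132]
ft_force: [-1.1, -1.8, -1.9]
opening: 0.574
```

```bash
python3 - <<'E'
from h import *
rel([517,-176.4,121])
snap("side","s6",(275,195,355,275),7)
E
```

```text
t 12.73 pos [ 520.1 -171.5  121.7] rpy [-180.     0.3   64.9] open 0.574 F [-1.1 -1.8 -1.9] j6 0.0 -> tool shift mm [-5.8 -0.7  0.7]
```

View pics/s6.png

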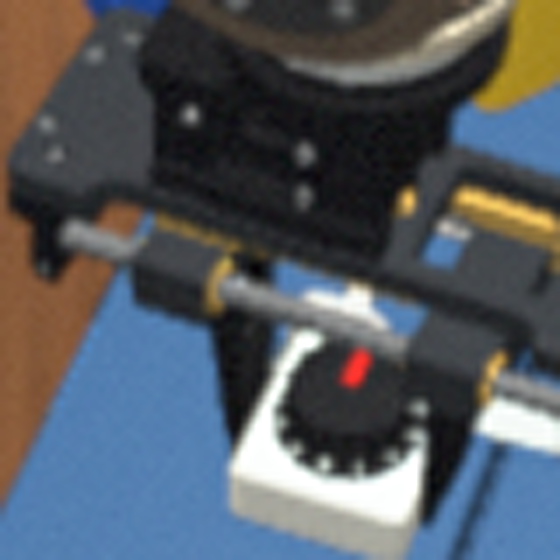

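```bash
python3 - <<'E'
from h import *
S=load("side");q=lambda x,y,z:ray(S,275+x/7-.43,195+y/7-.43,z)[:2]
y=np.radians(64.9); u=np.array([np.cos(y),np.sin(y)]);v=np.array([-u[1],u[0]])
st=np.array([520.4,-129.9]); p=env.state()["eef_pos"][:2]
for n,a in dict(knob=(346,386,158.5),lineend=(361,350,158.5),RL=(232,480,141),RR=(418,528,141)).items():
    w=q(*a); print(n,w.round(1),"staple ahead",((st-w)@u).round(1),"left",((st-w)@v).round(1),"rel tcp",((w-p)@u).round(1))
E
```

```text
knob [ 520.2 -170.6] staple ahead 37.0 left 17.1 rel tcp 0.8
lineend [ 524.9 -157.3] staple ahead 22.9 left 15.7 rel tcp 14.9
RL [ 487.7 -190.5] staple ahead 68.8 left -3.9 rel tcp -31.0
RR [ 539.8 -208.2] staple ahead 62.7 left 50.8 rel tcp -24.9
```

The bar stands in the gap, near its body end. I'll back off 3 mm and lift slowly.

Emit:
{"fn": "servo_tool", "kwargs": {"plan": [[-0.003,0,0,0,0,0,40],[0,0,0,0,0,0,40],[0,0,-0.004,0,0,0,40],[0,0,-0.004,0,0,0,40],[0,0,-0.004,0,0,0,40],[0,0,0,0,0,0,40]]}}

```text
t: 13.28
eef_pos: [518.6, -174.2, 134.5]
tcp_rot: [-3.14, 0.004, 1.13]
ft_force: [0.4, 1.0, -3.8]
opening: 0.57
```

Emit:
{"fn": "servo_tool", "kwargs": {"plan": [[0,0,-0.005,0,0,0,40],[0,0,-0.005,0,0,0,40],[0,0,0,0,0,0,40]]}}

```text
t: 13.53
eef_pos: [518.6, -174.0, 145.8]
tcp_rot: [-3.141, 0.004, 1.13]
ft_force: [-0.7, 1.2, -4.4]
opening: 0.571
```

The force is just the weight, so it is clear of the staple. Lifting to about 10 cm.

Emit:
{"fn": "servo_tool", "kwargs": {"plan": [[0,0,-0.008,0,0,0,40],[0,0,-0.01,0,0,0,40],[0,0,-0.012,0,0,0,40],[0,0,-0.012,0,0,0,40],[0,0,-0.012,0,0,0,40],[0,0,-0.01,0,0,0,40],[0,0,-0.006,0,0,0,40],[0,0,0,0,0,0,40]]}}

```text
t: 14.2
eef_pos: [518.6, -173.5, 224.3]
tcp_rot: [3.141, 0.004, 1.13]
ft_force: [-0.9, 0.2, -4.4]
opening: 0.571
```

Emit:
{"fn": "servo_tool", "kwargs": {"plan": [[0,0,0,0,0,0,40],[0,0,0,0,0,0,40],[0,0,0,0,0,0,40]]}}

```text
t: 14.45
eef_pos: [518.3, -173.3, 224.3]
tcp_rot: [3.141, 0.004, 1.13]
ft_force: [-0.2, -0.1, -4.0]
opening: 0.575
```

```bash
python3 - <<'E'
from h import *
rel([518,-174,222])
snap("side","s7",(235,130,435,290),4)
E
```

```text
t 14.45 pos [ 518.3 -173.3  224.3] rpy [180.    0.2  64.8] open 0.575 F [-0.2 -0.1 -4. ] j6 0.0 -> tool shift mm [-0.7 -0.   2.3]
```

View pics/s7.png

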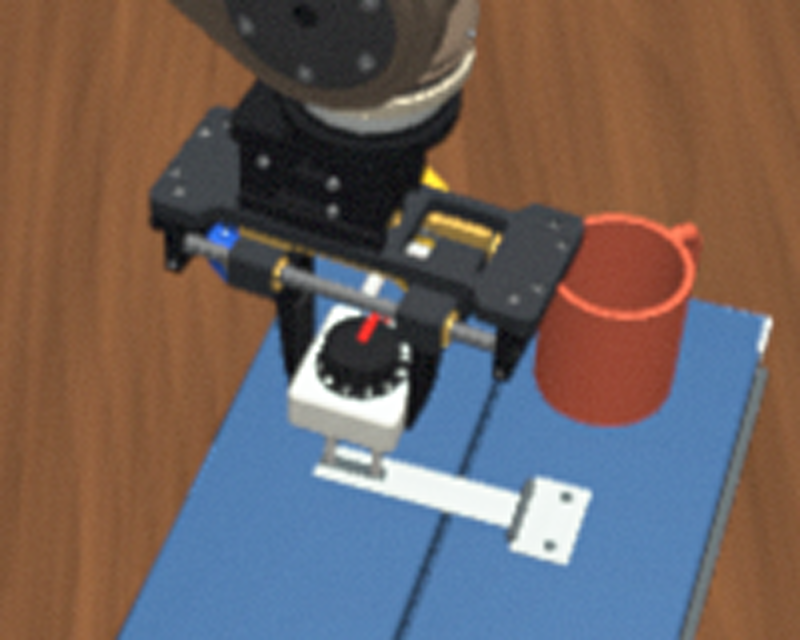

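The picture shows the lock held level with its dial up at about crop (365,355), and the staple empty below it at (355,455). The mug is standing and undisturbed. I'm handing in.

```bash
python3 -c "
from h import *
print(np.abs(env.state()['qvel']).max(), env.job_done())"
```

```text
the job is handed in; nothing more can be done
0.0047678525243763014 None
```

The padlock is unlocked, off the staple and held about 10 cm above the lid. I handed the job in at about 14.5 s, well inside the 51 s limit.

- **Dial:** I turned it about 180° clockwise. The red line then measured 51° against 52° for the index, so it sat at the open notch.
- **Shackle:** I pulled the body back about 42 mm along its length. A picture after releasing it showed a gap of about 17 mm between the tip and the body, which means fully open.
- **Unhooking:** I regripped the body, slid it forward until the staple bar stood in the gap, and lifted it straight out. The lift force stayed at the lock's weight, about 4 N.
- **Final state:** The last picture shows the lock dial up with the staple empty below it. The readings show the tool within 0.2° of vertical and the arm almost still. The jaws read 0.575 open (about 54 mm), which matches the lock's width.

**Slips on the way:**
- The lock slipped about 5 mm in the jaws at the end of the pull.
- At the regrip the jaws were still closing when the push began.
- I corrected both before lifting.

**Not directly checked:**
- The gripper hid the shackle after the regrip, so its final opening is inferred from it clearing the staple.
- The last picture shows the mug standing and only a sliver of the tape; it does not show the birdhouse. The tool never went near either of them.

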